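# Stand the fallen bookend up and close the row of sketchbooks

## Robot

A 6-joint arm with a two-finger parallel gripper is mounted at the origin on the work surface. World frame = base frame: x ahead of the robot, y to its left, z up, the work surface at z = 0. Lengths are in m, angles in rad, forces in N, time in s.
With the tool pointing down it reaches from about 0.4 to 0.825 m from the base axis. Payload 7 kg.
Tool frame: the origin (TCP) lies at the very end of the fingers, on their centre line; the grasp point (between the pads) lies 19 mm behind it; z points along the fingers, y is the line along which they close (so a half turn about z gives the same grasp; the last joint's range is limited). The gripper opens to 88 mm and grips with 3 to 60 N. Pads are 19 mm wide; open, the fingers measure 130 mm over their backs; the gripper's body (78 mm by 193 mm) begins 47 mm behind the grasp point.
Start: joints at [1.551, 0.359, 0.012, 0, -1.224, -0.288], TCP at [0.205, 0.643, 0.227] pointing down, gripper open.
Joint ranges: [-3.07, 3.07], [-1.43, 2.12], [-1.02, 1.25], [-3.03, 1.67], [-3.05, -0], [-3.03, 3.03]. Speed limits (rad/s): [2.39, 2.39, 3.01, 3.14, 3.14, 3.14].

## Interface

Orientations are given as [roll, pitch, yaw] about the fixed x, y, z axes, in that order (R = Rz(yaw) Ry(pitch) Rx(roll)).
In Python, from station import arm gives the robot as it stands.
- The arm moves only by the tool step_arm, never from a script. Its argument "rows" is a list of rows, each a list of 5 numbers: the shift along the world's x, y, z in m, then the turn about the world's z in rad, then the finger opening in m, from 0 to 0.0876. In form: [[x, y, z, spin, gripper], ...]. A call has 1 to 20 rows; each row is the pose to reach, as a shift and turn from the pose commanded when the call began; what a row does not reach only later rows make up. A row lasts 1/10 s, in which the tool goes at most 50 mm and 8.59 degrees, less where a joint would pass 70% of its speed; a pose out of reach is approached as far as the arm can. A call with a gripper value outside its range is refused whole. The fingers move at their own pace and stop on an object; "newtons" is the grip in N (left out, the last holds). Time passes only in rows, so rows that repeat a pose let the fingers close. It gives the time, the measured TCP pose, the force, the opening and the grip force at its end, in the units of the state.
- arm.get_state(): the state, without advancing time (a new reading comes with each control period).
- arm.grab_frame(name): name is "scene" or "top" or "wrist"; returns a dict with "color" (384x512x3 uint8, blue, green, red), "vfov" (degrees; the focal length in pixels is half the picture's height over the tangent of half this angle, whatever the lens; pixels are square), "cx", "cy" (the principal point, pixels), "rvec" (rotation vector, rad) and "tvec" (3), from world to camera coordinates, as OpenCV has them. Camera axes: x right, y down, z forward; pixel columns grow to the right and rows downward; lengths in m; the calibration is good to about 2 mm. A picture is of the moment at which its call begins. There is no depth.
- arm.job_done(): hands the job in; it is judged then, once.
The state is a dict: "t": time; "q": joint angles; "qd": joint speeds; "joint_efforts": joint torques, N m; "eef_pos": TCP position; "ee_rot": TCP orientation; "force": force on the tool from outside, world axes, zero at the start; "moment": the same for the moment, N m; "width": finger opening in m; "gripper_force": force on a finger pad.
Only numpy, scipy, OpenCV 4.12 (cv2) and the standard library are available. Lean on these libraries where they do the work, as an engineer would, in place of code of your own. Each camera call takes 0.05 s, during which the arm holds its last target. There are 200 camera calls.

## Task

The plywood bookend has fallen over towards the row of sketchbooks and the last book has slumped. Without gripping or lifting anything, push the bookend back up on to its foot with the fingertips, then push it along the table towards the magazine file until its upright plate is square and snug against the last book and all four books stand straight, closed up against the file. Leave the glue stick, the tape roll and the cardboard house where they are.

Things in the scene. Friction and masses are not known exactly. Their poses are not given: they have to be found in the camera images.
- file: Full cardboard magazine file, heavy, fixed, at the -y end of the row: 250 (x) x 85 (y) x 300 mm high. Origin: centre of its underside. The row of books runs along its +y axis, centred on x = 0, spines to -x, from its +y side (y = 42.5 mm). Closed up, the four books are 100 mm thick and end at y = 142.5 to 145 mm in this frame.
- book_1: First hardback sketchbook, against the file, loose, standing upright, grey cloth: 150 x 26 x 215 mm (x depth, y thickness, z height), about 590 g. Origin: centre of its underside; z up along the spine.
- book_2: Second sketchbook, loose, standing upright, blue cloth: 148 x 22 x 210 mm (x depth, y thickness, z height), about 480 g. Origin: centre of its underside; z up along the spine.
- book_3: Third sketchbook, loose, standing upright, cork cover: 150 x 28 x 215 mm (x depth, y thickness, z height), about 630 g. Origin: centre of its underside; z up along the spine.
- book_4: Last sketchbook, loose, grey cloth, 148 x 24 x 210 mm (x depth, y thickness, z height), about 520 g. Its top leans on book_3, about 0.25 rad off vertical; its foot has slid out from the file by some 55 mm. Pushed at its foot towards the file it slides in and stands up. Origin: centre of its underside; z along its height, +y away from the file.
- bookend: L-shaped plywood bookend, steel under its foot, loose, about 0.55 kg. Plate 110 wide (x) x 15 thick (y 0 to 15) x 140 mm tall (z); foot 110 wide, 15 thick (z 0 to 15), its end at y = 115 mm. Origin: middle of the heel edge, where the plate's book-side face meets the underside. Start: plate flat on the table, z towards the books (to 0.25 rad askew), foot standing up 115 mm.
- foot_end (a point): Middle of the end face (110 x 15 mm) of the bookend's foot; at the start the top of the standing foot. Pushed near there, away from the books, with 1 to 3 N, the bookend pivots on its heel edge, passes balance after about 25 degrees and drops on to its foot. Upright, it slides with 2 to 5 N; push it low, on this end face.
- glue_stick: Bystander: white glue stick standing upright, 29 mm diameter, 95 mm tall, in front of the books, on the robot side. Origin: centre of its underside.
- tape_roll: Bystander: roll of yellow tape lying flat, 90 mm outside diameter, 24 mm high, beyond the row (+x side). Origin: centre of its underside.
- card_house: Bystander: small cardboard model house with a red roof, 84 x 68 mm, 80 mm high, beyond the row (+x side). Origin: centre of its underside.
There are look-alikes about, which are no part of the job. Leave any green look-alike of the book_1 alone.

How it is judged:
By the outcome, as a careful person would: the job done as asked, in the order asked, and still so for the second after the job is handed in, with the robot touching nothing.
It also fails if it takes over 58 s, if anything falls off the work surface, if the arm or the gripper's body presses on something with over 40 N, if the wrist force passes 120 N, or if a joint passes its speed limit or range.

## Working session

There is one attempt and no reset: what is moved stays moved. The work goes in short steps, Python scripts to look and compute and a tool call to move; the robot and the scene stay as the last step left them, time stands still between calls to the robot, and variables do not carry over. Pictures are saved under pics/ and viewed, at most 10 in all, crops included, and the job is handed in when it is done.

Besides the shell and the picture viewer there is one more tool, called after "Call:" by a JSON object that holds its "api" and its "payload", one argument or row to a line. step_arm: Moves the arm, as the interface text tells. Its arguments: {"type":"object","properties":{"rows":{"type":"array"},"newtons":{"type":"number"}},"required":["rows"]}

```bash
mkdir -p pics; ls; cat > h.py <<'E'
import numpy as np, cv2
from station import arm
def grab(n,fn=None):
    f=arm.grab_frame(n)
    if fn: cv2.imwrite('pics/'+fn,f['color'])
    np.save('/tmp/%s.npy'%n,f,allow_pickle=True); return f
def load(n): return np.load('/tmp/%s.npy'%n,allow_pickle=True).item()
def ray(f,u,v):
    fl=f['color'].shape[0]/2/np.tan(np.radians(f['vfov'])/2)
    R=cv2.Rodrigues(np.array(f['rvec'],float))[0];t=np.array(f['tvec'],float).ravel()
    return -R.T@t, R.T@np.array([(u-f['cx'])/fl,(v-f['cy'])/fl,1])
def onz(f,u,v,z=0):
    c,d=ray(f,u,v); return c+d*(z-c[2])/d[2]
def tri(f1,p1,f2,p2):
    c1,d1=ray(f1,*p1);c2,d2=ray(f2,*p2)
    s=np.linalg.lstsq(np.c_[d1,-d2],c2-c1,rcond=None)[0]
    a,b=c1+d1*s[0],c2+d2*s[1]; return (a+b)/2,np.linalg.norm(a-b)
def proj(f,P):
    fl=f['color'].shape[0]/2/np.tan(np.radians(f['vfov'])/2)
    R=cv2.Rodrigues(np.array(f['rvec'],float))[0]
    p=R@np.array(P,float)+np.array(f['tvec'],float).ravel(); return p[:2]/p[2]*fl+[f['cx'],f['cy']]
E
python3 - <<'E'
from h import *
a=grab('scene');b=grab('top')
cv2.imwrite('pics/a1.png',cv2.resize(a['color'],(800,600),interpolation=cv2.INTER_CUBIC))
cv2.imwrite('pics/b1.png',cv2.resize(b['color'],(800,600),interpolation=cv2.INTER_CUBIC))
for f in(a,b): print(ray(f,f['cx'],f['cy']),f['vfov'],f['cx'],f['cy'])
s=arm.get_state();print(s['t'],s['eef_pos'],s['ee_rot'],s['width'],s['force'])
E
```

```text
pics
(array([0.26773468, 0.17523545, 1.29180429]), array([ 0.22007676, -0.23614064, -0.94646913])) 42.99359741447546 251.61461421915868 201.09128722596324
(array([ 0.35866013, -0.129694  ,  0.98554488]), array([ 0.21176264,  0.02370646, -0.97703357])) 56.18678533340476 253.28009233622186 188.3273168014419
0.1 [0.20438246 0.64285377 0.22572861] [ 3.14009813e+00 -1.36272403e-04 -3.07866385e-01] 0.08749070315136791 [1.027474   0.18637854 1.52297981]
```

View pics/a1.png

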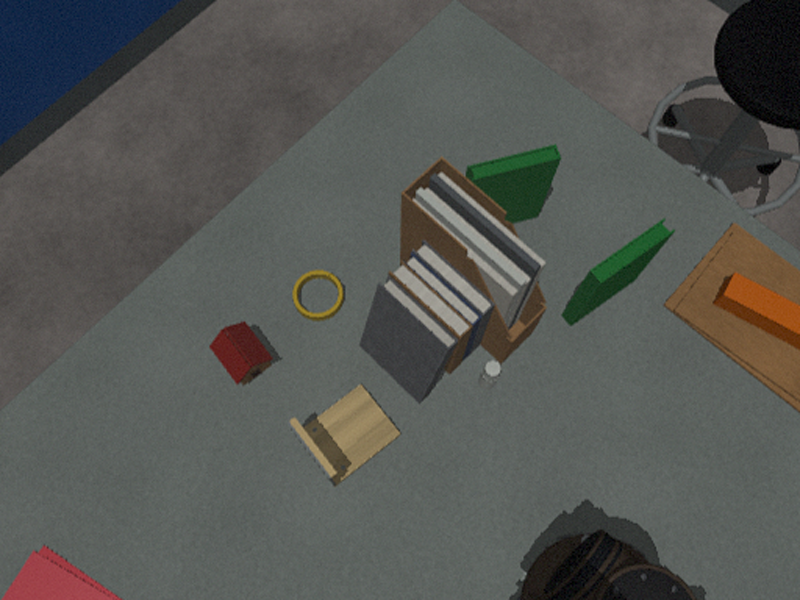

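View pics/b1.png

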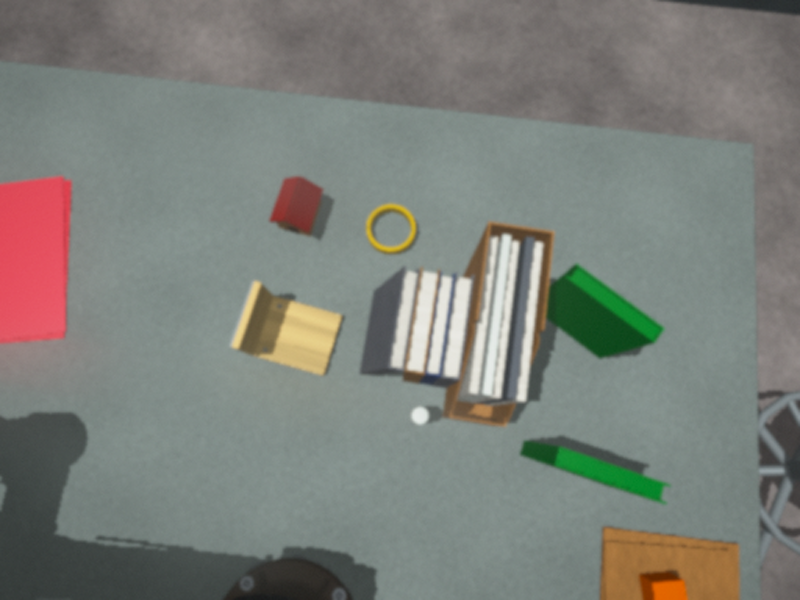

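The two views agree. The bookend is at scene (345,435) / top (285,330). Its standing foot is the edge top (258,283)–(235,347) and the plate points at the books. The books are at top (360–470, 270–380), the file at top (500,325). The green books at top (605,310) and (595,470) are look-alikes, and the glue stick is at top (420,415).

```bash
python3 - <<'E'
from h import *
np.set_printoptions(precision=4,suppress=True)
a=load('scene');b=load('top');k=.64
P=lambda u,v:(u*k,v*k)
def T(n,p,q): r=tri(a,P(*p),b,P(*q));print(n,r[0],round(r[1],4))
T('foot +x',(293,420),(258,283));T('foot -x',(337,482),(235,347))
T('plate +x',(362,386),(342,314));T('plate -x',(400,432),(325,374))
T('file far+y',(402,193),(490,223))
T('b4 top +x',(384,286),(403,270));T('b4 top -x',(445,350),(391,368))
T('file far-y',(444,159),(553,232))
T('glue top',(492,368),(420,415))
for n,p,z in[('b4 foot -x',(362,374),0),('file -x+y top',(445,415),.3),('file +x+y',(490,223),.3),('file -x-y',(505,425),.3),('tape',(391,229),.024),('house',(297,205),.06),('plate+x',(342,314),.015),('plate-x',(325,374),.015),('foot+x',(258,283),.115),('foot-x',(235,347),.115)]: print(n,onz(b,*P(*p),z))
for n,p in[('sc b4 foot -x',(421,401)),('sc b4 foot+x',(361,346))]: print(n,onz(a,*P(*p),0))
c=b['color'][170:260,130:330];cv2.imwrite('pics/c1.png',cv2.resize(c,(800,360),interpolation=cv2.INTER_CUBIC))
E
```

```text
foot +x [0.5415 0.1149 0.1019] 0.0012
foot -x [0.431  0.137  0.0859] 0.0117
plate +x [ 0.5231 -0.0145 -0.0074] 0.0064
plate -x [ 0.4165  0.0001 -0.0043] 0.0005
file far+y [ 0.621  -0.2243  0.2834] 0.0002
b4 top +x [ 0.5602 -0.1171  0.2156] 0.0028
b4 top -x [ 0.4283 -0.1156  0.173 ] 0.0044
file far-y [ 0.6112 -0.3036  0.2964] 0.0045
glue top [ 0.3666 -0.1687  0.0801] 0.0008
b4 foot -x [ 0.4242 -0.0644  0.    ]
file -x+y top [ 0.3679 -0.1889  0.3   ]
file +x+y [ 0.6147 -0.2221  0.3   ]
file -x-y [ 0.3648 -0.2609  0.3   ]
tape [ 0.6852 -0.0836  0.024 ]
house [0.697  0.0829 0.06  ]
plate+x [ 0.5226 -0.0168  0.015 ]
plate-x [ 0.4156 -0.0024  0.015 ]
foot+x [0.5394 0.1113 0.115 ]
foot-x [0.4343 0.1293 0.115 ]
sc b4 foot -x [ 0.4255 -0.0635  0.    ]
sc b4 foot+x [ 0.5696 -0.0649  0.    ]
```

View pics/c1.png

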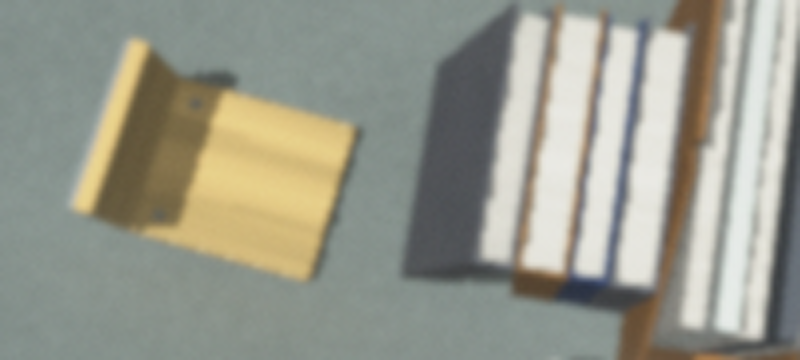

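The crop confirms the bookend: pale plywood, foot edge at crop (134,40)–(72,210), plate end at (357,125)–(312,280). It is slightly askew to the books. Next I'll check the yaws and the row axis.

```bash
python3 - <<'E'
from h import *
np.set_printoptions(precision=4,suppress=True)
b=load('top');a=load('scene')
C=lambda X,Y,z:onz(b,130+X/4,170+Y/4,z)
def L(n,p,q,z):
    A,B=C(*p,z),C(*q,z); d=A-B; print(n,A[:2],B[:2],'len %.3f yaw %.3f'%(np.hypot(*d[:2]),np.arctan2(d[1],d[0])))
L('b3 +y',(560,10),(520,270),.215);L('b3 -y',(603,12),(575,275),.215);L('b2',(642,25),(608,280),.21);L('b1 -y',(690,28),(655,290),.215)
L('b4 foot',(438,65),(405,275),0)
L('plate end',(357,125),(312,280),.015);L('foot outer',(130,38),(70,208),.115);L('foot inner',(148,48),(92,214),.115)
for n,p,q in[('file+y',(490,223),(445,415)),('file-y',(553,232),(505,425))]:
    A,B=[onz(b,x*.64,y*.64,.3) for x,y in(p,q)];d=A-B;print(n,np.hypot(*d[:2]),np.arctan2(d[1],d[0]))
for n,p,q in[('sc file+y',(402,193),(525,290)),]:
    A,B=[onz(a,x*.64,y*.64,.3) for x,y in(p,q)];print(n,A,B)
for z,p,q in[(.2,(384,286),(455,347)),(.215,(389,279),(467,336))]:
    A,B=[onz(a,x*.64,y*.64,z) for x,y in(p,q)];d=A-B;print(A,B,np.hypot(*d[:2]),np.arctan2(d[1],d[0]))
m=cv2.inRange(cv2.cvtColor(b['color'],cv2.COLOR_BGR2HSV),(12,60,90),(30,200,255))[170:260,130:230]
cs=max(cv2.findContours(m,0,2)[0],key=cv2.contourArea);print(cv2.approxPolyDP(cs,2.5,True).ravel().reshape(-1,2)*4)
E
```

```text
b3 +y [ 0.5657 -0.1435] [ 0.421 -0.138] len 0.145 yaw -0.038
b3 -y [ 0.5674 -0.1672] [ 0.4218 -0.1673] len 0.146 yaw 0.001
b2 [ 0.5639 -0.1898] [ 0.4217 -0.1854] len 0.142 yaw -0.031
b1 -y [ 0.5641 -0.2159] [ 0.419  -0.2103] len 0.145 yaw -0.038
b4 foot [ 0.5736 -0.0667] [ 0.4257 -0.063 ] len 0.148 yaw -0.025
plate end [ 0.5219 -0.0179] [ 0.4139 -0.0027] len 0.109 yaw -0.140
foot outer [0.5427 0.1185] [0.4336 0.1363] len 0.110 yaw -0.162
foot inner [0.5377 0.1063] [0.4316 0.1224] len 0.107 yaw -0.151
file+y 0.24902428900733573 -0.13349086423940212
file-y 0.25102466897310954 -0.16914842920766915
sc file+y [ 0.6153 -0.2178  0.3   ] [ 0.3878 -0.2227  0.3   ]
[ 0.5629 -0.1212  0.2   ] [ 0.4187 -0.1218  0.2   ] 0.14424679791068648 0.003954759365431054
[ 0.561  -0.1306  0.215 ] [ 0.4147 -0.1425  0.215 ] 0.1467848186757997 0.0810045798313914
[[132  40]
 [ 76 208]
 [308 276]
 [352 128]
 [180  80]]
```

Call:
{"api": "step_arm", "payload": {
  "rows": [
    [0.278, -0.563, 0, -1.41, 0.05],
    [0.278, -0.563, 0, -1.41, 0.05],
    [0.278, -0.563, 0, -1.41, 0.05],
    [0.278, -0.563, 0, -1.41, 0.05],
    [0.278, -0.563, 0, -1.41, 0.05],
    [0.278, -0.563, 0, -1.41, 0.05],
    [0.278, -0.563, 0, -1.41, 0.05],
    [0.278, -0.563, 0, -1.41, 0.05],
    [0.278, -0.563, 0, -1.41, 0.05],
    [0.278, -0.563, 0, -1.41, 0.05],
    [0.278, -0.563, 0, -1.41, 0.05],
    [0.278, -0.563, 0, -1.41, 0.05],
    [0.278, -0.563, 0, -1.41, 0.05],
    [0.278, -0.563, 0, -1.41, 0.05],
    [0.278, -0.563, 0, -1.41, 0.05],
    [0.278, -0.563, 0, -1.41, 0.05]
  ]
}}

```text
t: 1.7
eef_pos: [0.4822, 0.0807, 0.2264]
ee_rot: [3.141, 0.0, -1.718]
force: [1.0, -0.0, -0.3]
width: 0.0501
gripper_force: 0.0
```

Call:
{"api": "step_arm", "payload": {
  "rows": [
    [0, 0, -0.04, 0, 0.05],
    [0, 0, -0.08, 0, 0.05],
    [0, 0, -0.11, 0, 0.05],
    [0, 0, -0.128, 0, 0.05],
    [0, 0, -0.128, 0, 0.05],
    [0, 0, -0.128, 0, 0.05]
  ]
}}

```text
t: 2.3
eef_pos: [0.4826, 0.0811, 0.0991]
ee_rot: [-3.141, -0.0, -1.716]
force: [0.1, -0.0, 1.0]
width: 0.0499
gripper_force: 0.0
```

```bash
python3 - <<'E'
from h import *
a=grab('scene');b=grab('top')
c=np.hstack([cv2.resize(a['color'][200:340,150:350],(400,280)),cv2.resize(b['color'][140:280,120:320],(400,280))])
cv2.imwrite('pics/d1.png',c)
E
```

```text
(no output)
```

View pics/d1.png

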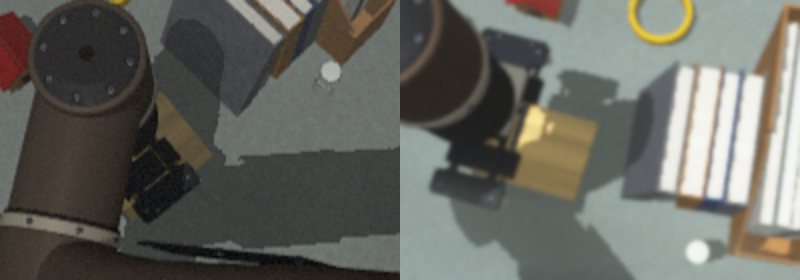

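The gripper is straddling the plate, with its fingers on the book side of the standing foot (the arm hides the contact). I'll push gently.

Call:
{"api": "step_arm", "payload": {
  "rows": [
    [0.001, 0.007, 0, 0, 0.05],
    [0.002, 0.014, 0, 0, 0.05],
    [0.003, 0.02, 0, 0, 0.05],
    [0.004, 0.025, 0, 0, 0.05],
    [0.005, 0.03, 0, 0, 0.05],
    [0.005, 0.035, 0, 0, 0.05]
  ]
}}

```text
t: 3.0
eef_pos: [0.4876, 0.1156, 0.0985]
ee_rot: [-3.142, -0.0, -1.718]
force: [0.8, -1.3, 0.1]
width: 0.0501
gripper_force: 0.4
```

Call:
{"api": "step_arm", "payload": {
  "rows": [
    [0.001, 0.007, 0, 0, 0.05],
    [0.002, 0.014, 0, 0, 0.05],
    [0.003, 0.021, 0, 0, 0.05],
    [0.004, 0.028, 0, 0, 0.05],
    [0.005, 0.034, 0, 0, 0.05]
  ]
}}

```text
t: 3.5
eef_pos: [0.4926, 0.15, 0.0985]
ee_rot: [-3.142, 0.0, -1.718]
force: [-0.1, -0.1, -0.0]
width: 0.0504
gripper_force: 0.0
```

Call:
{"api": "step_arm", "payload": {
  "rows": [
    [0.001, 0.005, 0, 0, 0.05],
    [0.001, 0.01, 0, 0, 0.05],
    [0.001, 0.01, 0, 0, 0.05],
    [0.001, 0.01, 0, 0, 0.05],
    [0.001, 0.01, 0, 0, 0.05]
  ]
}}

```text
t: 4.0
eef_pos: [0.4934, 0.1591, 0.0986]
ee_rot: [3.142, -0.0, -1.718]
force: [0.0, -1.1, -0.2]
width: 0.0497
gripper_force: 0.0
```

```bash
python3 - <<'E'
from h import *
a=grab('scene');b=grab('top')
c=np.hstack([cv2.resize(a['color'][200:340,150:350],(400,280)),cv2.resize(b['color'][140:280,100:300],(400,280))])
cv2.imwrite('pics/e1.png',c)
E
```

```text
(no output)
```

View pics/e1.png

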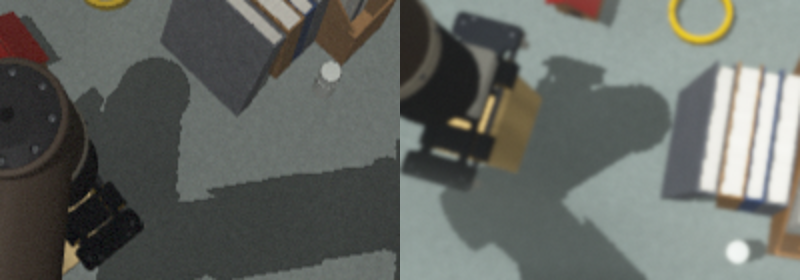

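The plate now shows its book-side face, so it appears to be up. I'll lift clear and back off to look.

Call:
{"api": "step_arm", "payload": {
  "rows": [
    [0, 0, 0.04, 0, 0.05],
    [0, 0, 0.08, 0, 0.05],
    [0, 0, 0.12, 0, 0.05],
    [0, 0.05, 0.12, 0, 0.05],
    [0, 0.1, 0.12, 0, 0.05],
    [0, 0.15, 0.12, 0, 0.05],
    [0, 0.2, 0.12, 0, 0.05],
    [0, 0.2, 0.12, 0, 0.05]
  ]
}}

```text
t: 4.9
eef_pos: [0.4934, 0.364, 0.2175]
ee_rot: [-3.142, -0.0, -1.715]
force: [0.7, -1.1, -1.8]
width: 0.05
gripper_force: 0.0
```

```bash
python3 - <<'E'
from h import *
a=grab('scene');b=grab('top')
c=np.hstack([cv2.resize(a['color'][200:340,150:350],(400,280)),cv2.resize(b['color'][130:270,100:300],(400,280))])
cv2.imwrite('pics/f1.png',cv2.resize(c,(800,280)))
E
```

```text
(no output)
```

View pics/f1.png

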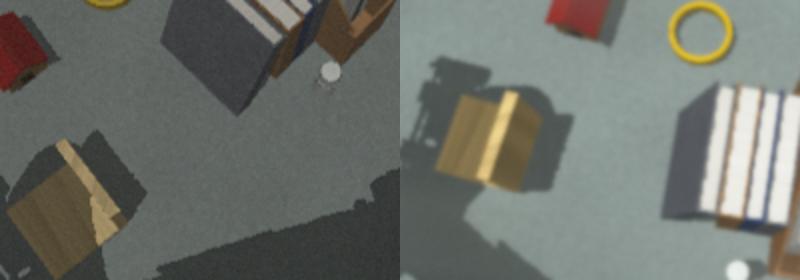

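It is upright on its foot: top panel shows the foot end at (462,95)–(436,172), the plate top at (510,92)–(485,182) and the heel at (541,122)–(518,191). Now to measure it.

```bash
python3 - <<'E'
from h import *
np.set_printoptions(precision=4,suppress=True)
b=load('top')
for n,p,q,z in[('footend',(462,95),(436,172),.015),('heel',(541,122),(518,191),0),('platetop book side',(519,95),(494,184),.14)]:
    A,B=[onz(b,100+(x-400)/2,130+y/2,z)[:2] for x,y in(p,q)];d=A-B;print(n,A,B,(A+B)/2,np.hypot(*d),np.arctan2(d[1],d[0]))
E
```

```text
footend [0.559  0.2348] [0.4488 0.2493] [0.5039 0.242 ] 0.1111286464430768 -0.13038386157102128
heel [0.537  0.1233] [0.4378 0.1384] [0.4874 0.1309] 0.10029398728656468 -0.15084109684823122
platetop book side [0.5414 0.1194] [0.4313 0.1298] [0.4864 0.1246] 0.11057231316152673 -0.09424980476421754
```

Call:
{"api": "step_arm", "payload": {
  "rows": [
    [0.007, -0.045, 0, 0, 0.05],
    [0.014, -0.09, 0, 0, 0.05],
    [0.014, -0.09, -0.05, 0, 0.05],
    [0.014, -0.09, -0.1, 0, 0.05],
    [0.014, -0.09, -0.15, 0, 0.05],
    [0.014, -0.09, -0.19, 0, 0.05],
    [0.014, -0.09, -0.208, 0, 0.05],
    [0.014, -0.09, -0.208, 0, 0.05],
    [0.013, -0.096, -0.208, 0, 0.05],
    [0.012, -0.102, -0.208, 0, 0.05],
    [0.011, -0.108, -0.208, 0, 0.05],
    [0.011, -0.114, -0.208, 0, 0.05],
    [0.01, -0.12, -0.208, 0, 0.05]
  ]
}}

```text
t: 6.3
eef_pos: [0.5049, 0.2403, 0.0121]
ee_rot: [-3.139, 0.004, -1.717]
force: [0.8, 4.9, 5.6]
width: 0.05
gripper_force: 3.6
```

```bash
python3 - <<'E'
from h import *
s=arm.get_state();print(s['eef_pos'],s['ee_rot'],s['force'],s['moment'])
a=grab('scene');b=grab('top')
c=np.hstack([cv2.resize(a['color'][230:350,130:280],(400,320)),cv2.resize(b['color'][130:250,110:260],(400,320))])
cv2.imwrite('pics/g1.png',c)
E
```

```text
[0.5049488  0.24033314 0.01214607] [-3.13868595  0.00364388 -1.71723049] [0.75466905 4.92239556 5.59605415] [ 2.05345438 -0.33770359  0.02434212]
```

View pics/g1.png

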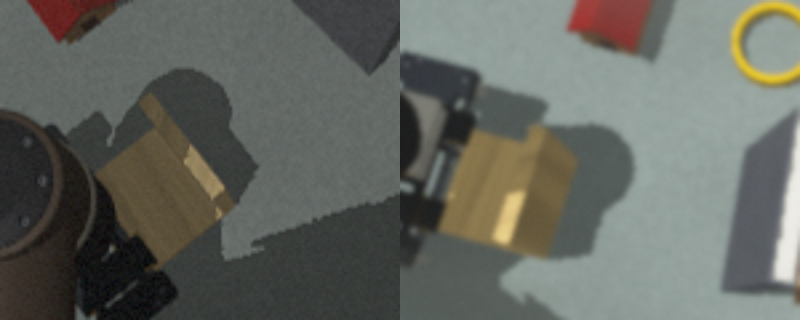

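The bookend moved about 12 mm with the fingers and is still upright (heel at top panel (578,158)–(548,258)). I'll push on and turn it square on the way.

Call:
{"api": "step_arm", "payload": {
  "rows": [
    [-0.002, -0.01, 0, 0.01, 0.05],
    [-0.003, -0.02, 0, 0.02, 0.05],
    [-0.004, -0.03, 0, 0.03, 0.05],
    [-0.006, -0.04, 0, 0.04, 0.05],
    [-0.007, -0.05, 0, 0.05, 0.05],
    [-0.008, -0.06, 0, 0.06, 0.05],
    [-0.009, -0.07, 0, 0.07, 0.05],
    [-0.01, -0.08, 0, 0.08, 0.05],
    [-0.011, -0.09, 0, 0.09, 0.05],
    [-0.012, -0.1, 0, 0.1, 0.05],
    [-0.013, -0.11, 0, 0.11, 0.05],
    [-0.014, -0.12, 0, 0.12, 0.05],
    [-0.014, -0.13, 0, 0.12, 0.05],
    [-0.015, -0.14, 0, 0.12, 0.05],
    [-0.015, -0.15, 0, 0.12, 0.05],
    [-0.015, -0.155, 0, 0.12, 0.05],
    [-0.015, -0.16, 0, 0.12, 0.05]
  ]
}}

```text
t: 8.1
eef_pos: [0.4898, 0.08, 0.0115]
ee_rot: [-3.139, 0.002, -1.597]
force: [-0.2, 7.0, 8.3]
width: 0.0504
gripper_force: 4.1
```

```bash
python3 - <<'E'
from h import *
a=grab('scene');b=grab('top')
c=np.hstack([cv2.resize(a['color'][150:300,180:330],(400,400)),cv2.resize(b['color'][130:280,140:290],(400,400))])
cv2.imwrite('pics/h1.png',c)
E
```

```text
(no output)
```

View pics/h1.png

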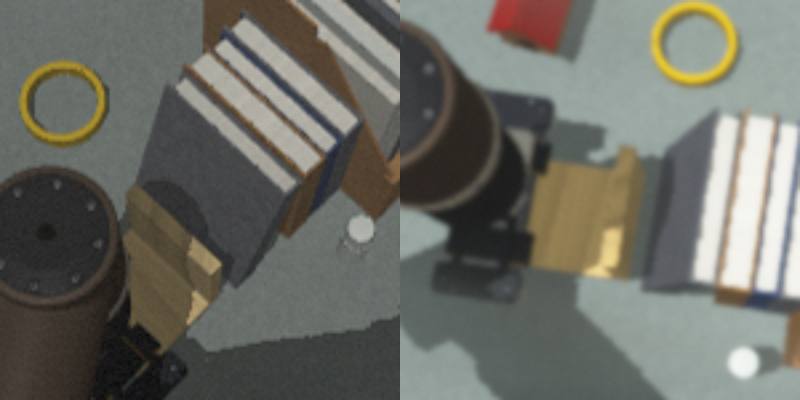

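The bookend is upright and parallel to book_4's foot, nearly touching it (plate heel at top panel (640,165)–(628,275), book foot at (648,288)). Next I push the slumped book in.

Call:
{"api": "step_arm", "payload": {
  "rows": [
    [0, -0.006, 0, 0, 0.05],
    [0, -0.012, 0, 0, 0.05],
    [0, -0.018, 0, 0, 0.05],
    [-0.001, -0.024, 0, 0, 0.05],
    [-0.001, -0.03, 0, 0, 0.05],
    [-0.001, -0.035, 0, 0, 0.05],
    [-0.001, -0.04, 0, 0, 0.05],
    [-0.001, -0.045, 0, 0, 0.05],
    [-0.001, -0.05, 0, 0, 0.05]
  ]
}}

```text
t: 9.1
eef_pos: [0.4887, 0.0303, 0.0112]
ee_rot: [-3.139, 0.002, -1.597]
force: [0.4, 10.2, 5.8]
width: 0.05
gripper_force: 5.1
```

Call:
{"api": "step_arm", "payload": {
  "rows": [
    [0, -0.004, 0, 0, 0.05],
    [0, -0.008, 0, 0, 0.05],
    [0, -0.011, 0, 0, 0.05],
    [0, -0.014, 0, 0, 0.05],
    [0, -0.014, 0, 0, 0.05]
  ]
}}

```text
t: 9.6
eef_pos: [0.4886, 0.016, 0.0112]
ee_rot: [-3.139, 0.001, -1.597]
force: [1.2, 7.0, 5.1]
width: 0.0502
gripper_force: 3.8
```

```bash
python3 - <<'E'
from h import *
a=grab('scene');b=grab('top')
c=np.hstack([cv2.resize(a['color'][120:270,190:340],(400,400)),cv2.resize(b['color'][130:280,180:330],(400,400))])
cv2.imwrite('pics/i1.png',c)
E
```

```text
(no output)
```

View pics/i1.png

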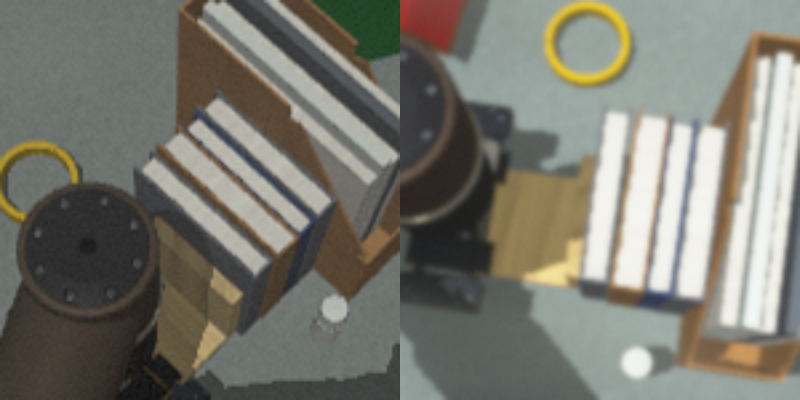

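Book_4 is now almost vertical, with its top edge at top panel (605,110)–(585,295). I'll close up the last few millimetres, watching the force.

Call:
{"api": "step_arm", "payload": {
  "rows": [
    [0, -0.002, 0, 0, 0.05],
    [0, -0.004, 0, 0, 0.05],
    [0, -0.005, 0, 0, 0.05],
    [0, -0.005, 0, 0, 0.05]
  ]
}}

```text
t: 10.1
eef_pos: [0.489, 0.0119, 0.0113]
ee_rot: [-3.138, 0.002, -1.598]
force: [-0.2, 12.0, 5.5]
width: 0.0497
gripper_force: 6.5
```

Call:
{"api": "step_arm", "payload": {
  "rows": [
    [0, -0.002, 0, 0, 0.05],
    [0, -0.003, 0, 0, 0.05],
    [0, -0.003, 0, 0, 0.05]
  ]
}}

```text
t: 10.4
eef_pos: [0.4896, 0.0109, 0.0113]
ee_rot: [-3.137, 0.005, -1.598]
force: [-2.2, 25.5, 4.1]
width: 0.0501
gripper_force: 13.2
```

The force rose to 25 N and motion stalled, putting the heel at y ≈ -0.114 against the -0.112 predicted. The row is closed, so I'll back off gently and look.

Call:
{"api": "step_arm", "payload": {
  "rows": [
    [0, 0.003, 0, 0, 0.05],
    [0, 0.006, 0, 0, 0.05],
    [0, 0.012, 0, 0, 0.05],
    [0, 0.03, 0, 0, 0.05],
    [0, 0.06, 0, 0, 0.05],
    [0, 0.1, 0.03, 0, 0.05],
    [0, 0.15, 0.08, 0, 0.05],
    [0, 0.2, 0.13, 0, 0.05],
    [0, 0.25, 0.18, 0, 0.05],
    [0, 0.3, 0.2, 0, 0.05],
    [0, 0.35, 0.2, 0, 0.05],
    [0, 0.35, 0.2, 0, 0.05]
  ]
}}

```text
t: 11.6
eef_pos: [0.4867, 0.3499, 0.2086]
ee_rot: [3.141, -0.001, -1.599]
force: [1.2, -0.5, 0.2]
width: 0.0499
gripper_force: 0.0
```

```bash
python3 - <<'E'
from h import *
a=grab('scene');b=grab('top')
c=np.hstack([cv2.resize(a['color'][120:270,190:340],(400,400),interpolation=2),cv2.resize(b['color'][130:280,180:330],(400,400),interpolation=2)])
cv2.imwrite('pics/j1.png',c)
E
```

```text
(no output)
```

View pics/j1.png

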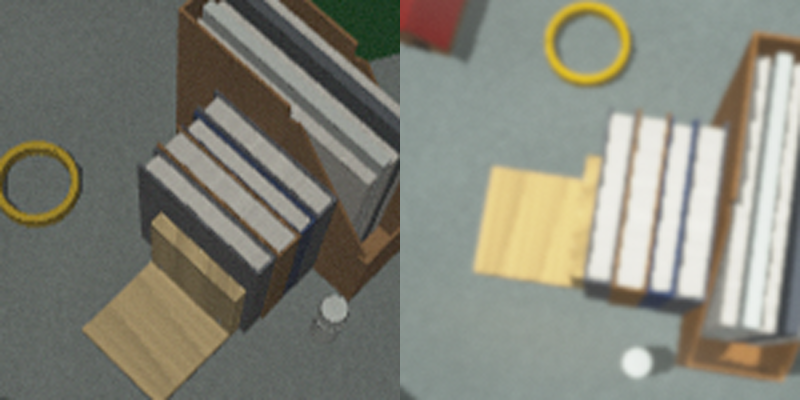

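The books stand straight and closed up, with the plate against book_4. The bystanders look untouched. A quick numeric check of squareness and gaps follows.

```bash
python3 - <<'E'
from h import *
np.set_printoptions(precision=4,suppress=True)
b=load('top')
k=150/400
for n,p,q,z in[('footend',(492,167),(474,272),.015),('platetop booksd',(601,157),(585,287),.14),('b4 +y',(611,113),(587,283),.21),('b4/b3',(638,113),(614,288),.212),('b1 -y',(725,127),(704,298),.215)]:
    A,B=[onz(b,180+(x-400)*k,130+y*k,z)[:2] for x,y in(p,q)];d=A-B;print(n,A,B,(A+B)/2,np.hypot(*d),np.arctan2(d[1],d[0]))
E
```

```text
footend [ 0.5442 -0.0016] [0.435  0.0011] [ 0.4896 -0.0002] 0.10925863240470225 -0.024509605398442887
platetop booksd [ 0.5412 -0.1143] [ 0.4238 -0.1142] [ 0.4825 -0.1143] 0.1173898667822342 -0.0015260338557064911
b4 +y [ 0.5644 -0.1195] [ 0.4218 -0.1167] [ 0.4931 -0.1181] 0.1426920921648257 -0.01974459930563353
b4/b3 [ 0.5666 -0.1418] [ 0.4202 -0.1387] [ 0.4934 -0.1402] 0.14639821428080763 -0.021805742555474798
b1 -y [ 0.5625 -0.2146] [ 0.4207 -0.2107] [ 0.4916 -0.2127] 0.14186850851842686 -0.02754705603191015
```

Bookend and books are square to within about 0.01 rad, and the plate at y = -0.114 is in line with the book face. Handing in.

```bash
python3 -c "
from station import arm
print(arm.job_done())"
```

```text
the job is handed in; nothing more can be done
None
```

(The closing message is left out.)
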